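# Lock a carving panel into its bench holder

### The job

Clamp the carving panel in its holder: push the red knob along the L-shaped slot to the corner, so that the wooden jaw drives the panel up to the far fence, then push the knob sideways round the corner to the very end of the short leg, where it locks. Only push the knob from outside with the fingers, never taking it between them; do not touch the panel itself, leave the things lying around the holder where they are, and finish clear of everything.

Things in the scene. Friction and masses are not known exactly. Their poses are not given: they have to be found in the camera images.
- holder: Fixed plywood panel holder, 200 (x) x 400 (y) x 18 mm; origin at the centre of its underside on the bench, turned only about the vertical. An aluminium slot plate (x +-75, y -195 to -55 mm, top 36 mm above the bench) covers its -y end. Side strips (outer faces x = +-95 mm, top 30 mm) guide the panel; the fence across the +y end has its inner face at y = +180 mm and its top at 42 mm.
- corner (a point): Where the knob's axis is at the corner of the L slot, at the slot plate's top, 36 mm above the bench: x = -20, y = -75 mm in the holder's frame; its axes are the holder's. The slot is 16 mm wide; its long leg runs 80 mm from here to the holder's -y (knob axis at y = -155 mm at its back end), its short leg 40 mm to the holder's +x.
- slot_end (a point): Where the knob's axis is when locked, at the end of the short leg of the slot, at the slot plate's top, 36 mm above the bench: x = +20, y = -75 mm in the holder's frame.
- knob (a point): Centre of the red upright cylindrical knob, 40 mm diameter, 45 mm tall (from 41 to 86 mm above the bench; this point is 63.5 mm above it). It tops the 12 mm steel pin that runs in the slot with 4 mm play in width; it cannot come out or tip, and its axes stay parallel to the holder's.
- carriage (a joint): Travel in m of jaw and knob along the holder's +y: 0 = back end of the long leg, 0.080 = at the corner (hard stop); starts at 0 to 0.02. Friction about 2.5 N, and 1 to 4 N more from the panel; no spring, stays where left. The jaw, a dark wooden bar 140 mm long and 20 mm thick, top 42 mm above the bench, has its pushing face 123.5 mm ahead (+y) of the knob's axis.
- pin (a joint): Travel in m of the knob across, along the holder's +x: 0 = in the long leg, 0.040 = end of the short leg (hard stop, locked). It can pass about 0.004 only when carriage is above about 0.076. Sliding friction about 2 N; no spring, it stays where it is left.
- panel_mid (a point): Centre of the loose light-wood carving panel with a line drawing, 150 (x) x 130 (y) x 20 mm, 0.17 to 0.35 kg, lying on the holder's 18 mm board between the side strips, at first 10 to 30 mm short of the fence; this point is 28 mm above the bench. Fully clamped it sits at about y = +114 mm in the holder's frame.
- stone: Bystander: grey sharpening stone, 50 x 150 x 25 mm, lying loose beside the holder; origin at the centre of its underside, long side along its y.
- case: Bystander: dark blue spectacle case, 62 x 155 x 35 mm, lying loose beside the holder; origin at the centre of its underside, long side along its y.
- dog: Bystander: loose wooden bench dog (round peg), 25 mm diameter, 60 mm tall, standing on the bench on the robot's side of the holder; origin at the centre of its underside.
Mind the look-alikes: they are no part of the job. There is more than one size of the part that bears panel_mid; the job needs the middle-sized.

How it is judged (in metres and radians):
On the way, in this order (a step that is already met when the one before it is completed fails the run):
1. the knob has been pushed along the long leg to the corner (value of joint carriage above 0.074 m), for 0.1 s.
2. the knob has been pushed to the end of the short leg (value of joint pin above 0.036 m), for 0.1 s.
At the end, for the whole second after the job is handed in: The knob rests at the end of the short leg (within 4 mm), the carriage within 6 mm of its stop, the panel flat and held between the jaw and the fence (within 8 mm of the fence), the bystanders within 20 mm of where they were (value of joint carriage above 0.074 m and value of joint pin above 0.036 m and y of panel_mid in the frame of holder above 0.107 m and height (world z) of panel_mid below 0.034 m and angle between panel_mid's own z axis and vertical below 0.06 rad and velocity of joint carriage between -0.005 and 0.005 m/s and velocity of joint pin between -0.005 and 0.005 m/s and distance of each of stone, case, dog from where it was at the start of the episode below 0.02 m); the robot touches nothing.
It fails at once if the knob is taken between the fingers (horizontal distance between the grasp point and knob below 0.016 m and z of the grasp point in the frame of knob below 0.032 m).
It fails at once if the robot touches the panel (contact force between any of the fingers, the arm and panel above 1 N).
It fails at once if the panel is lifted or tipped (height (world z) of panel_mid above 0.043 m or angle between panel_mid's own z axis and vertical above 0.2 rad).
It fails at once if a bystander is shifted, lifted or knocked over (distance of any of stone, case, dog from where it was at the start of the episode above 0.02 m or angle between dog's own z axis and vertical above 0.5 rad).
It also fails if it takes over 54 s, if anything falls off the work surface, if the arm or the gripper's body presses on something with over 40 N, if the wrist force passes 120 N, or if a joint passes its speed limit or range.

### The arm

A 7-joint arm with a two-finger parallel gripper is mounted at the origin on the work surface. World frame = base frame: x ahead of the robot, y to its left, z up, the work surface at z = 0. Lengths are in mm, angles in degrees, forces in N, time in s.
With the tool pointing down it reaches from about 425 to 875 mm from the base axis. Payload 4.7 kg.
Tool frame: the origin (TCP) lies at the very end of the fingers, on their centre line; the grasp point (between the pads) lies 19 mm behind it; x points along the fingers, z is the direction in which the jaws open and shut, and the axes are right-handed (so a half turn about x gives the same grasp; the last joint's range is limited). The gripper opens to 85 mm and grips with 20 to 120 N. Pads are 22 mm wide; open, the fingers measure 114 mm over their backs; the gripper's body (76 mm by 85 mm) begins 54 mm behind the grasp point. The pads swing forward as they close: fully open they stand 13 mm farther back than shut.
Start: joints at [70.594, 18.392, -4.016, 83.108, 1.295, 78.541, -3.26], TCP at [224.574, -609.993, 231.349] pointing down, gripper open.
Joint ranges: [-163.93, 163.93], [-17.29, 119.83], [-79.2, 71.16], [3.27, 140.29], [-89.18, 269.18], [5.43, 117.66], [-154.24, 154.24]. Speed limits (degrees/s): [147.25, 147.25, 180, 180, 180, 180, 180].

### API

Orientations are given as a 3x3 rotation matrix whose columns are the frame's x, y, z axes.
In Python, from cell import status, capture, env gives the robot as it stands.
- The arm moves only by the tool servo_tool, never from a script. Its argument "series" is a list of rows, each a list of 3 entries, a list of its own where there are three numbers: the closure, from -1 (fully open) to 1 (shut), so that 0 is half open, then the shift along the tool's x, y, z in mm, then the turn, a rotation vector about the tool's x, y, z in rad. In form: [[jaw, [x, y, z], [wx, wy, wz]], ...]. A call has 1 to 20 rows; each row shifts and turns the commanded pose from where the row before left it, along the tool's axes as they then stand; what a row does not reach is not made up. A row lasts 1/12 s, in which the tool goes at most 41.7 mm and 7.16 degrees, less where a joint would pass 70% of its speed; a pose out of reach is approached as far as the arm can. A call with a gripper value outside its range is refused whole. The fingers move at their own pace and stop on an object; "squeeze" is the grip in N (left out, the last holds). Time passes only in rows, so rows that do not move let the fingers close. It gives the time, the measured TCP pose, the force and the opening at its end, in the units of the state.
- status.observe(): the state, without advancing time (a new reading comes with each control period).
- capture(name): name is "scene" or "top" or "wrist"; returns a dict with "img" (480x640x3 uint8, red, green, blue), "range_z" (480x640 float32, mm along the optical axis (not along the pixel's ray), 0 where there is no reading), "intrinsics" (3x3 intrinsics, pixels), "R" (3x3) and "t" (3): a world point X has camera coordinates R X + t. Camera axes: x right, y down, z forward; pixel columns grow to the right and rows downward; lengths in mm; the calibration is good to about 2 mm. A picture is of the moment at which its call begins.
- env.sign_off(): hands the job in, once; it reports no verdict.
The state is a dict: "clock": time; "joint_pos": joint angles; "qvel": joint speeds; "tau": joint torques, N m; "tcp_pos": TCP position; "eef_rot": TCP orientation; "contact_force": force on the tool from outside, world axes, zero at the start; "wrist_torque": the same for the moment, N m; "finger_gap": finger opening in mm.
Only numpy, scipy, OpenCV 4.12 (cv2) and the standard library are available. Lean on these libraries where they do the work, as an engineer would, in place of code of your own. Each camera call takes 0.05 s, during which the arm holds its last target.

## Working session

There is one attempt and no reset: what is moved stays moved. The work goes in short steps, Python scripts to look and compute and a tool call to move; the robot and the scene stay as the last step left them, time stands still between calls to the robot, and variables do not carry over. Pictures are saved under pics/ and viewed, and the job is handed in when it is done.

Besides the shell and the picture viewer there is one more tool, called in YAML: its name, and indented under it one key for each argument. servo_tool: Moves the arm, as the interface text tells. Its arguments: {"type":"object","properties":{"series":{"type":"array"},"squeeze":{"type":"number"}},"required":["series"]}

```bash
ls; mkdir -p pics; python3 - <<'E'
from cell import status,capture,env
import cv2,numpy as np,pickle
s=status.observe();print(s)
d={}
for n in("scene","top"):
    c=capture(n);d[n]=c;cv2.imwrite(f"pics/{n}0.png",c["img"][:,:,::-1]);print(n,c["intrinsics"],c["R"],c["t"])
pickle.dump(d,open("d0.pkl","wb"))
E
```

```text
pics
{'clock': 0.0, 'joint_pos': array([70.5954477 , 18.43933287, -4.01700223, 83.17333753,  1.29348107,
       78.54042958, -3.26012755]), 'qvel': array([ 0.00592445,  0.00475557,  0.04450801, -0.12586018, -0.02013325,
        0.01751326, -0.04528668]), 'tau': array([ 5.70966813e-05, -4.93580997e+01, -3.82177150e-01, -3.14336407e+01,
        1.30193867e-02,  1.11988085e-02, -2.12042330e-06]), 'tcp_pos': array([ 224.37208338, -609.48852983,  230.23429399]), 'eef_rot': array([[-7.11673107e-04,  9.38401168e-01,  3.45547017e-01],
       [ 1.74546597e-03,  3.45547744e-01, -9.38399547e-01],
       [-9.99998223e-01, -6.46931596e-05, -1.88386435e-03]]), 'contact_force': array([-0.38478015, -0.12442644, -0.2538286 ]), 'wrist_torque': array([-0.00849937, -0.00131616,  0.03233665]), 'finger_gap': 85.63604347708913}
scene [[439.18572394   0.         317.7949193 ]
 [  0.         439.18572394 234.79222645]
 [  0.           0.           1.        ]] [[-0.36492174  0.93077877 -0.02197744]
 [ 0.59475265  0.21488802 -0.77465633]
 [-0.71631097 -0.29576008 -0.63200045]] [  17.16193349 -319.78862537 1190.82273312]
top [[577.46781849   0.         316.25552093]
 [  0.         577.46781849 235.58178077]
 [  0.           0.           1.        ]] [[ 0.00658371 -0.99997637 -0.00197882]
 [-0.99831974 -0.00645885 -0.05758448]
 [ 0.05757034  0.00235461 -0.99833868]] [ 194.30558878  516.99837061 1002.49208251]
```

View pics/scene0.png

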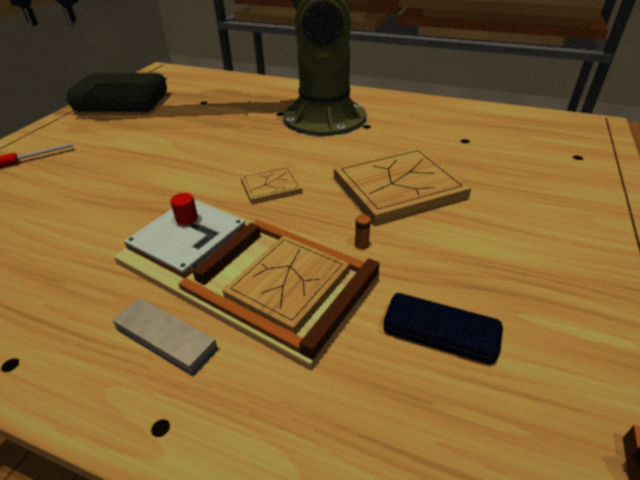

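View pics/top0.png

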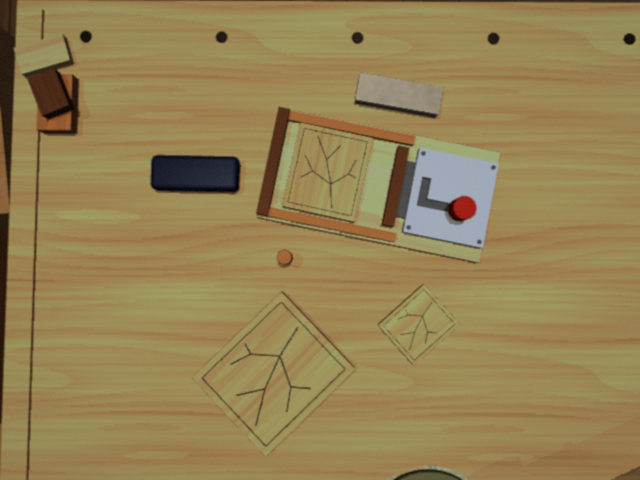

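The top view shows the holder with its fence at (272,162), the knob at (462,208) and the slot corner at about (424,203). The short leg goes up, which is world +x. I'll enlarge it to read points.

```bash
python3 - <<'E'
import cv2,pickle
d=pickle.load(open("d0.pkl","rb"))
im=d["top"]["img"][:,:,::-1]
cv2.imwrite("pics/cropA.png",cv2.resize(im[130:280,370:520],None,fx=4,fy=4,interpolation=cv2.INTER_CUBIC))
cv2.imwrite("pics/cropB.png",cv2.resize(im[90:240,245:425],None,fx=4,fy=4,interpolation=cv2.INTER_CUBIC))
E
```

```text
(no output)
```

View pics/cropA.png

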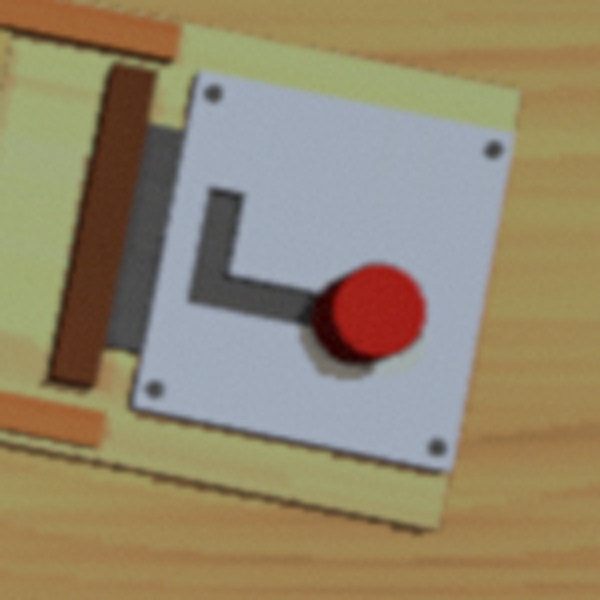

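View pics/cropB.png

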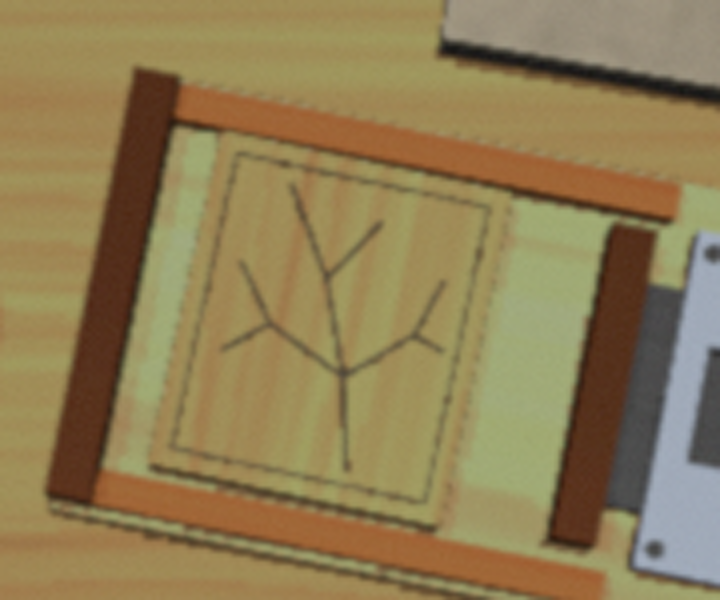

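```bash
cat > h.py <<'E'
import numpy as np,pickle
def ray(c,u,v,z):
    K,R,t=c["intrinsics"],c["R"],c["t"]
    d=R.T@np.linalg.solve(K,[u,v,1]); o=-R.T@t
    return o+d*(z-o[2])/d[2]
E
python3 - <<'E'
from h import *
c=pickle.load(open("d0.pkl","rb"))["top"]
A=lambda u,v,z:ray(c,370+(u-1.5)/4,130+(v-1.5)/4,z)
px=[(196,70),(517,130),(450,472),(132,408)]
H=np.array([(75,-55),(75,-195),(-75,-195),(-75,-55)],float)
W=np.array([A(u,v,36)[:2] for u,v in px])
hc,wc=H.mean(0),W.mean(0)
a=(W-wc)@np.array([1,1j]);b=(H-hc)@np.array([1,1j])
th=np.angle((np.conj(b)*a).sum());sc=abs(a).sum()/abs(b).sum()
R=np.array([[np.cos(th),-np.sin(th)],[np.sin(th),np.cos(th)]])
o=wc-R@hc
print("yaw",np.degrees(th),"scale",sc,"org",o,"res",W-(H@R.T+o))
toH=lambda p:R.T@(p[:2]-o)
k=A(380,310,86);print("knob W",k,"H",toH(k))
for n,u,v in(("slot outer corner",189,300),("short end",226,190),("short inner",228,275)):print(n,toH(A(u,v,36)))
B=lambda u,v,z:ray(c,245+(u-1.5)/4,90+(v-1.5)/4,z)
for n,u,v,z in(("fenceTL",135,68,42),("fenceTR",180,78,42),("fenceBL",47,496,42),("fenceBR",92,503,42),("panTL",222,132,38),("panBR",437,526,38),("jawTL",613,226,42),("jawBL",549,540,42)):print(n,toH(B(u,v,z)))
for n,y in(("knob",None),):pass
for n,h in(("corner",(-20,-75)),("end",(20,-75)),("back",(-20,-155))):print(n,R@h+o)
for n,u,v,z in(("dog",285,257,60),("stone",398,94,25)):print(n,ray(c,u,v,z))
# depth refine of knob top
D=c["range_z"];print(D[205:212,460:466].mean())
K=c["intrinsics"]; im=c["img"].astype(int)
m=(im[:,:,0]>110)&(im[:,:,1]<50)&(D>0)
v,u=np.nonzero(m);z=D[m];P=np.linalg.solve(K,np.array([u*z,v*z,z]));X=(c["R"].T@(P-c["t"][:,None])).T
s=X[X[:,2]>80];s=s[s[:,0]>300];print(len(s),s.min(0),s.max(0),(s.min(0)+s.max(0))/2,toH(((s.min(0)+s.max(0))/2)))
E
```

```text
yaw -10.97296571688697 scale 1.0055944859468249 org [606.84283724  88.20226192] res [[-0.11204519  0.52449407]
 [ 1.05522224 -1.32521009]
 [-0.51681092  0.68792793]
 [-0.42636614  0.11278809]]
knob W [560.03780951 -45.94670423  86.        ] H [ -20.41460325 -140.60547541]
slot outer corner [-24.60432497 -70.32333397]
short end [ 25.6568403  -77.09149932]
short inner [-10.6031101  -84.83860673]
fenceTL [ 95.36227113 198.50745028]
fenceTR [ 94.88061782 178.45347052]
fenceBL [-94.9805084 198.1712063]
fenceBR [-94.13450801 178.59142495]
panTL [ 76.15116169 156.16888668]
panBR [-74.33414834  31.12357462]
jawTL [ 67.99874693 -18.19392196]
jawBL [-71.17100084 -16.98755995]
corner [572.9325597   18.38039517]
end [612.2012439   10.76656293]
back [557.70489523 -60.15697323]
dog [476.73008029 249.86665299  60.        ]
stone [767.02117677  54.6617149   25.        ]
949.1224
378 [541.83565815 -63.15524485  81.32928431] [577.03911297 -28.34015792  90.52085371] [559.43738556 -45.74770139  85.92506901] [ -21.04192907 -140.52439909]
```

The plate, fence and jaw readings agree to within about 1.5 mm. Yaw is -11°, and the knob is at holder (-20.5, -140.5), so the carriage is at about 15 mm. Next I close the fingers and align the tool with the holder, so that tool y = holder +x and tool z = holder -y.

servo_tool:
  series:
    - [1,[0,0,0],[0.109,0,0]]
    - [1,[0,0,0],[0.109,0,0]]
    - [1,[0,0,0],[0.109,0,0]]
    - [1,[0,0,0],[0.109,0,0]]
    - [1,[0,0,0],[0.109,0,0]]
    - [1,[0,0,0],[0,0,0]]
    - [1,[0,0,0],[0,0,0]]
  squeeze: 30

```text
clock: 0.68
tcp_pos: [224.5, -609.8, 230.9]
eef_rot: [[-0.0, 0.982, -0.188], [0.001, -0.188, -0.982], [-1.0, -0.001, -0.001]]
contact_force: [0.2, 0.1, 0.5]
finger_gap: 0.5
```

servo_tool:
  series:
    - [1,[0,5,-14],[0,0,0]]
    - [1,[0,11,-28],[0,0,0]]
    - [1,[0,11,-28],[0,0,0]]
    - [1,[0,11,-28],[0,0,0]]
    - [1,[0,11,-28],[0,0,0]]
    - [1,[0,11,-28],[0,0,0]]
    - [1,[0,11,-28],[0,0,0]]
    - [1,[0,11,-28],[0,0,0]]
    - [1,[0,11,-28],[0,0,0]]
    - [1,[0,11,-28],[0,0,0]]
    - [1,[0,11,-28],[0,0,0]]
    - [1,[0,11,-28],[0,0,0]]
    - [1,[0,11,-28],[0,0,0]]
    - [1,[0,11,-28],[0,0,0]]
    - [1,[0,11,-28],[0,0,0]]
    - [1,[0,11,-28],[0,0,0]]
    - [1,[0,11,-28],[0,0,0]]
    - [1,[0,11,-28],[0,0,0]]
    - [1,[0,5,-14],[0,0,0]]
    - [1,[0,0,0],[0,0,0]]

```text
clock: 2.35
tcp_pos: [515.8, -146.8, 231.4]
eef_rot: [[0.001, 0.983, -0.181], [0.002, -0.181, -0.983], [-1.0, 0.001, -0.002]]
contact_force: [0.3, 0.6, -0.6]
finger_gap: -0.2
```

servo_tool:
  series:
    - [1,[0,8,-15],[0,0,0]]
    - [1,[0,8,-20],[0,0,0]]
    - [1,[0,8,-15],[0,0,0]]
    - [1,[30,0,0],[0,0,0]]
    - [1,[35,0,0],[0,0,0]]
    - [1,[25,0,0],[0,0,0]]
    - [1,[10,0,0],[0,0,0]]
    - [1,[0,0,0],[0,0,0]]
    - [1,[0,0,0],[0,0,0]]

```text
clock: 3.1
tcp_pos: [547.3, -108.8, 131.9]
eef_rot: [[0.0, 0.982, -0.191], [-0.0, -0.191, -0.982], [-1.0, 0.0, 0.0]]
contact_force: [0.5, 0.8, 0.8]
finger_gap: 0.1
```

```bash
python3 - <<'E'
from cell import status,capture
import cv2,pickle
print(status.observe())
d={}
for n in("scene","top"):
    d[n]=capture(n)
im=d["scene"]["img"][:,:,::-1];cv2.imwrite("pics/s1.png",cv2.resize(im[90:290,80:300],None,fx=3,fy=3,interpolation=cv2.INTER_CUBIC))
E
```

```text
{'clock': 3.1, 'joint_pos': array([ 31.49670517,  13.08667161, -25.91381812, 102.75393328,
         6.26245158,  65.55588151, -97.43474116]), 'qvel': array([-0.07404366, -1.10587394, -0.28355259, -2.04782685, -0.09819035,
       -0.12342957, -0.18603352]), 'tau': array([ 3.14750907e-02, -3.75711107e+01, -2.70897947e+00, -2.75932896e+01,
        2.64588988e-02,  5.15056390e-02, -4.17318561e-04]), 'tcp_pos': array([ 547.27688381, -108.7838696 ,  131.92459691]), 'eef_rot': array([[ 1.32240404e-04,  9.81605851e-01, -1.90918661e-01],
       [-3.71559559e-04, -1.90918601e-01, -9.81605802e-01],
       [-9.99999922e-01,  2.00745601e-04,  3.39477884e-04]]), 'contact_force': array([0.50047358, 0.84661613, 0.83696036]), 'wrist_torque': array([ 0.00097639,  0.00806822, -0.00523661]), 'finger_gap': 0.13958025386721232}
```

View pics/s1.png

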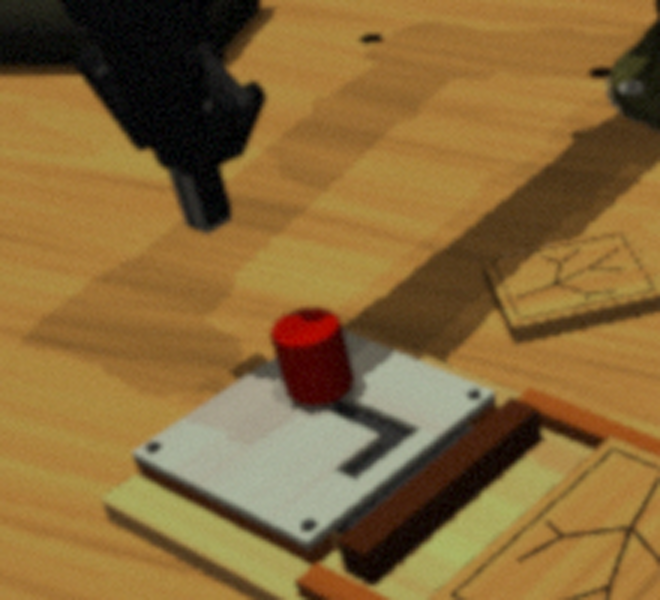

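The fingers are closed, aligned and directly behind the knob in holder x (-20.9). I lower them to z of about 55 and approach.

servo_tool:
  series:
    - [1,[20,0,0],[0,0,0]]
    - [1,[25,0,0],[0,0,0]]
    - [1,[20,0,0],[0,0,0]]
    - [1,[11,0,0],[0,0,0]]
    - [1,[0,0,0],[0,0,0]]
    - [1,[0,0,-5],[0,0,0]]
    - [1,[0,0,-5],[0,0,0]]
    - [1,[0,0,-5],[0,0,0]]
    - [1,[0,0,-5],[0,0,0]]
    - [1,[0,0,-3],[0,0,0]]
    - [1,[0,0,-3],[0,0,0]]
    - [1,[0,0,-3],[0,0,0]]
    - [1,[0,0,-3],[0,0,0]]
    - [1,[0,0,-3],[0,0,0]]
    - [1,[0,0,-3],[0,0,0]]
    - [1,[0,0,-3],[0,0,0]]
    - [1,[0,0,0],[0,0,0]]

```text
clock: 4.62
tcp_pos: [555.7, -67.5, 55.5]
eef_rot: [[0.001, 0.982, -0.19], [0.0, -0.19, -0.982], [-1.0, 0.001, -0.0]]
contact_force: [0.1, -1.8, 0.5]
finger_gap: -0.0
```

servo_tool:
  series:
    - [1,[0,0,-3],[0,0,0]]
    - [1,[0,0,-3],[0,0,0]]
    - [1,[0,0,-3],[0,0,0]]
    - [1,[0,0,-3],[0,0,0]]
    - [1,[0,0,-3],[0,0,0]]
    - [1,[0,0,-3],[0,0,0]]

```text
clock: 5.12
tcp_pos: [558.8, -50.2, 55.3]
eef_rot: [[0.0, 0.982, -0.191], [-0.0, -0.191, -0.982], [-1.0, 0.0, 0.0]]
contact_force: [1.6, -2.4, 1.6]
finger_gap: 0.3
```

```bash
python3 - <<'E'
from cell import status,capture
import cv2
print(status.observe()["contact_force"])
im=capture("scene")["img"][:,:,::-1];cv2.imwrite("pics/s2.png",cv2.resize(im[90:290,80:300],None,fx=3,fy=3,interpolation=cv2.INTER_CUBIC))
E
```

```text
[ 1.62293589 -2.36042181  1.55823019]
```

View pics/s2.png

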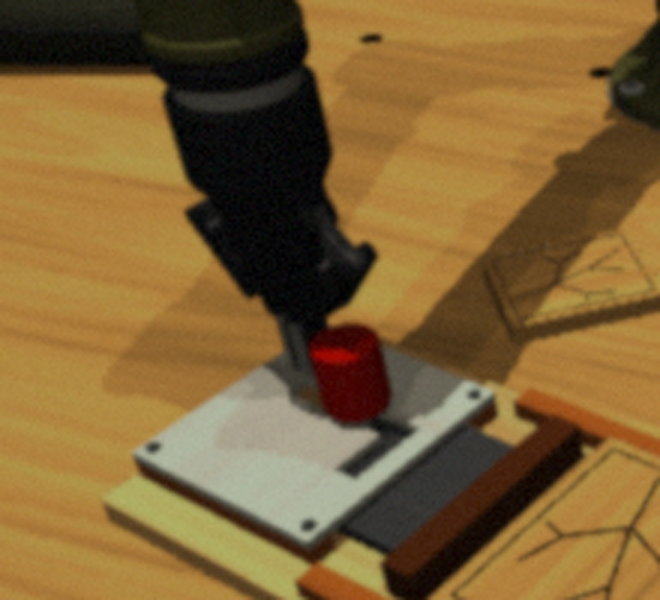

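The knob is sliding and the jaw is moving ahead of it. I keep going towards the corner.

servo_tool:
  series:
    - [1,[0,0,-3],[0,0,0]]
    - [1,[0,0,-3],[0,0,0]]
    - [1,[0,0,-3],[0,0,0]]
    - [1,[0,0,-3],[0,0,0]]
    - [1,[0,0,-3],[0,0,0]]
    - [1,[0,0,-3],[0,0,0]]
    - [1,[0,0,-3],[0,0,0]]
    - [1,[0,0,-3],[0,0,0]]
    - [1,[0,0,-2],[0,0,0]]
    - [1,[0,0,-2],[0,0,0]]
    - [1,[0,0,-2],[0,0,0]]
    - [1,[0,0,-2],[0,0,0]]
    - [1,[0,0,0],[0,0,0]]

```text
clock: 6.25
tcp_pos: [564.8, -18.4, 55.3]
eef_rot: [[0.0, 0.982, -0.19], [0.0, -0.19, -0.982], [-1.0, 0.0, -0.0]]
contact_force: [1.6, -3.2, 1.6]
finger_gap: 0.1
```

servo_tool:
  series:
    - [1,[0,0,-1.5],[0,0,0]]
    - [1,[0,0,-1.5],[0,0,0]]
    - [1,[0,0,-1.5],[0,0,0]]
    - [1,[0,0,-1.5],[0,0,0]]
    - [1,[0,0,0],[0,0,0]]

```text
clock: 6.67
tcp_pos: [565.3, -15.6, 55.3]
eef_rot: [[-0.001, 0.981, -0.192], [-0.003, -0.192, -0.981], [-1.0, -0.001, 0.003]]
contact_force: [-0.4, -8.9, 1.5]
finger_gap: -0.2
```

```bash
python3 - <<'E'
from cell import status,capture
import cv2
print(status.observe()["contact_force"])
im=capture("scene")["img"][:,:,::-1];cv2.imwrite("pics/s3.png",cv2.resize(im[130:330,110:390],None,fx=2.8,fy=2.8,interpolation=cv2.INTER_CUBIC))
im=capture("top")["img"][:,:,::-1];cv2.imwrite("pics/t3.png",cv2.resize(im[90:280,245:520],None,fx=2.8,fy=2.8,interpolation=cv2.INTER_CUBIC))
E
```

```text
[-0.3794774  -8.87293489  1.49498365]
```

View pics/s3.png

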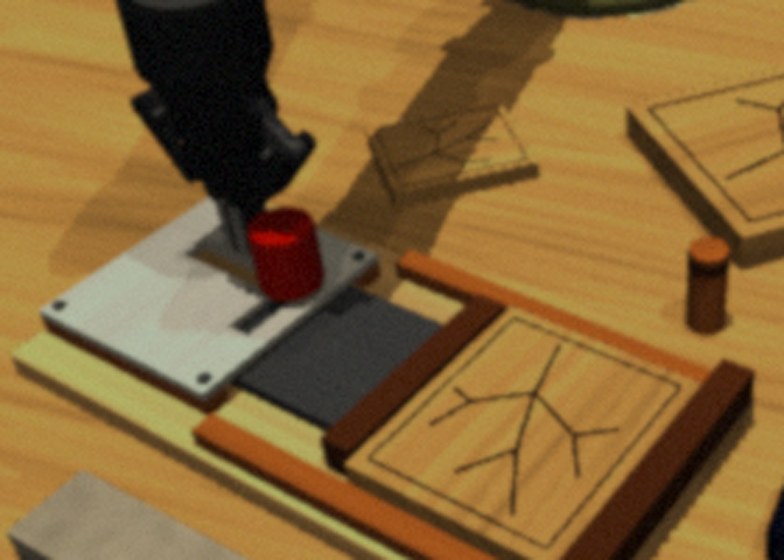

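View pics/t3.png

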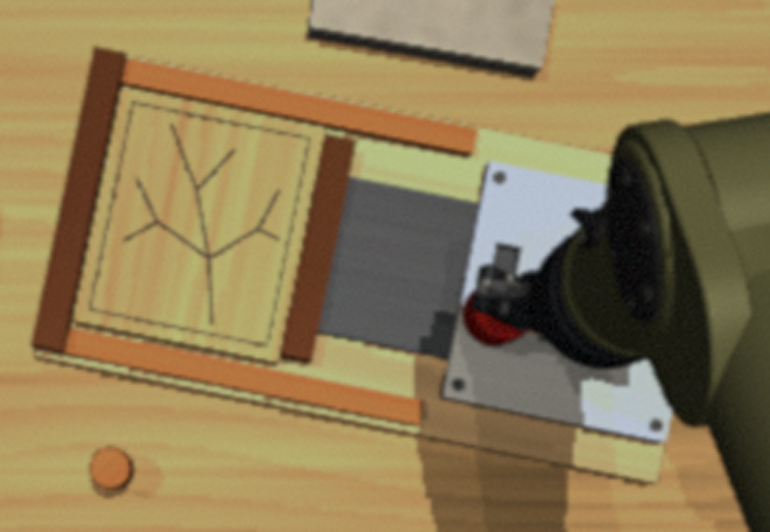

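The panel is up to the fence and the force is rising. I press a little more to make sure the stop is reached.

servo_tool:
  series:
    - [1,[0,0,-2],[0,0,0]]
    - [1,[0,0,-2],[0,0,0]]
    - [1,[0,0,-2],[0,0,0]]
    - [1,[0,0,0],[0,0,0]]
    - [1,[0,0,0],[0,0,0]]
    - [1,[0,0,0],[0,0,0]]

```text
clock: 7.27
tcp_pos: [565.4, -15.3, 55.4]
eef_rot: [[-0.004, 0.981, -0.196], [-0.009, -0.196, -0.981], [-1.0, -0.002, 0.01]]
contact_force: [-4.1, -17.9, 6.5]
finger_gap: -0.2
```

It stalled at the hard stop at 18 N. I back off and go round to the knob's -x side.

servo_tool:
  series:
    - [1,[0,0,10],[0,0,0]]
    - [1,[0,0,15],[0,0,0]]
    - [1,[0,0,10],[0,0,0]]
    - [1,[0,-10,0],[0,0,0]]
    - [1,[0,-20,0],[0,0,0]]
    - [1,[0,-20,0],[0,0,0]]
    - [1,[0,-8,0],[0,0,0]]
    - [1,[0,0,0],[0,0,0]]
    - [1,[0,0,0],[0,0,0]]

```text
clock: 8.02
tcp_pos: [503.7, -29.8, 55.6]
eef_rot: [[0.001, 0.982, -0.19], [-0.0, -0.19, -0.982], [-1.0, 0.001, -0.0]]
contact_force: [0.9, -0.4, 0.7]
finger_gap: 0.2
```

servo_tool:
  series:
    - [1,[0,0,-10],[0,0,0]]
    - [1,[0,0,-20],[0,0,0]]
    - [1,[0,0,-19],[0,0,0]]
    - [1,[0,0,-10],[0,0,0]]
    - [1,[0,0,0],[0,0,0]]
    - [1,[0,4,0],[0,0,0]]
    - [1,[0,4,0],[0,0,0]]
    - [1,[0,4,0],[0,0,0]]
    - [1,[0,3,0],[0,0,0]]
    - [1,[0,3,0],[0,0,0]]
    - [1,[0,3,0],[0,0,0]]
    - [1,[0,3,0],[0,0,0]]
    - [1,[0,3,0],[0,0,0]]
    - [1,[0,3,0],[0,0,0]]
    - [1,[0,3,0],[0,0,0]]
    - [1,[0,0,0],[0,0,0]]

```text
clock: 9.35
tcp_pos: [547.2, 20.9, 55.2]
eef_rot: [[-0.0, 0.982, -0.191], [-0.0, -0.191, -0.982], [-1.0, -0.0, 0.0]]
contact_force: [0.2, -0.1, -0.3]
finger_gap: -0.1
```

```bash
python3 - <<'E'
from cell import status,capture
import cv2
print(status.observe()["contact_force"])
im=capture("scene")["img"][:,:,::-1];cv2.imwrite("pics/s4.png",cv2.resize(im[130:330,110:390],None,fx=2.8,fy=2.8,interpolation=cv2.INTER_CUBIC))
E
```

```text
[ 0.20693592 -0.09171839 -0.31677803]
```

View pics/s4.png

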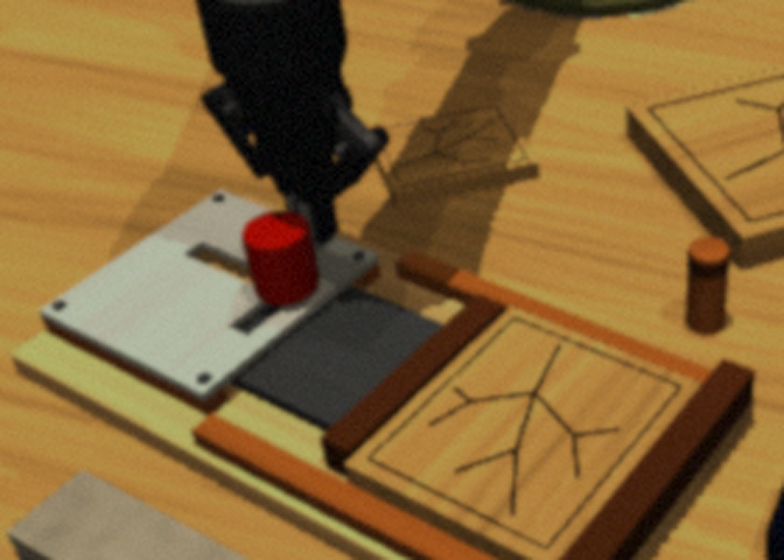

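The fingers are beside the knob on its -x side and the knob is just starting to move. I push it along the short leg.

servo_tool:
  series:
    - [1,[0,3,0],[0,0,0]]
    - [1,[0,3,0],[0,0,0]]
    - [1,[0,3,0],[0,0,0]]
    - [1,[0,3,0],[0,0,0]]
    - [1,[0,3,0],[0,0,0]]
    - [1,[0,3,0],[0,0,0]]
    - [1,[0,3,0],[0,0,0]]
    - [1,[0,3,0],[0,0,0]]
    - [1,[0,3,0],[0,0,0]]
    - [1,[0,2,0],[0,0,0]]
    - [1,[0,0,0],[0,0,0]]

```text
clock: 10.32
tcp_pos: [576.1, 15.3, 55.2]
eef_rot: [[0.001, 0.982, -0.191], [-0.0, -0.191, -0.982], [-1.0, 0.001, -0.0]]
contact_force: [-0.4, 0.2, -0.9]
finger_gap: -0.1
```

servo_tool:
  series:
    - [1,[0,2,0],[0,0,0]]
    - [1,[0,2,0],[0,0,0]]
    - [1,[0,2,0],[0,0,0]]
    - [1,[0,2,0],[0,0,0]]
    - [1,[0,2,0],[0,0,0]]
    - [1,[0,2,0],[0,0,0]]
    - [1,[0,0,0],[0,0,0]]
    - [1,[0,0,0],[0,0,0]]

```text
clock: 10.98
tcp_pos: [582.6, 14.1, 55.0]
eef_rot: [[-0.01, 0.982, -0.19], [-0.0, -0.19, -0.982], [-1.0, -0.01, 0.002]]
contact_force: [-15.7, 1.5, 10.5]
finger_gap: -0.0
```

```bash
python3 - <<'E'
from cell import status,capture
import cv2
print(status.observe()["contact_force"])
im=capture("scene")["img"][:,:,::-1];cv2.imwrite("pics/s5.png",cv2.resize(im[130:330,110:390],None,fx=2.8,fy=2.8,interpolation=cv2.INTER_CUBIC))
E
```

```text
[-15.74784414   1.48129452  10.51147873]
```

View pics/s5.png

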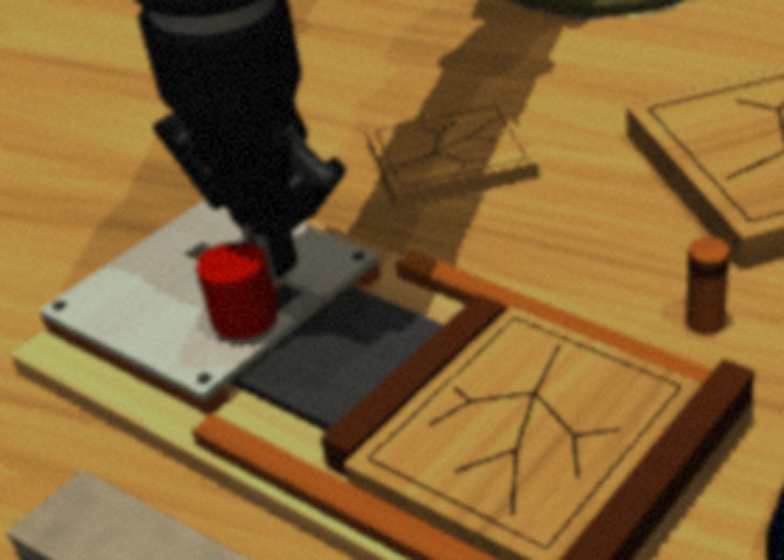

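It stalled against the end stop (16 N), with the knob at x of about +20. Now I back off sideways, lift and pull clear for the check.

servo_tool:
  series:
    - [1,[0,-10,0],[0,0,0]]
    - [1,[0,-15,0],[0,0,0]]
    - [1,[0,-15,0],[0,0,0]]
    - [1,[-10,-5,0],[0,0,0]]
    - [1,[-30,0,0],[0,0,0]]
    - [1,[-35,0,0],[0,0,0]]
    - [1,[-35,0,0],[0,0,0]]
    - [1,[-35,0,10],[0,0,0]]
    - [1,[-20,0,30],[0,0,0]]
    - [1,[0,0,35],[0,0,0]]
    - [1,[0,0,35],[0,0,0]]
    - [1,[0,0,35],[0,0,0]]
    - [1,[0,0,35],[0,0,0]]
    - [1,[0,0,35],[0,0,0]]
    - [1,[0,0,30],[0,0,0]]
    - [1,[0,0,10],[0,0,0]]
    - [1,[0,0,0],[0,0,0]]
    - [1,[0,0,0],[0,0,0]]
    - [1,[0,0,0],[0,0,0]]

```text
clock: 12.62
tcp_pos: [495.6, -226.4, 220.9]
eef_rot: [[0.001, 0.982, -0.188], [0.0, -0.188, -0.982], [-1.0, 0.001, -0.001]]
contact_force: [0.2, 1.2, -0.1]
finger_gap: -0.3
```

```bash
python3 - <<'E'
from cell import status,capture
from h import *
import cv2
s=status.observe();print(s["contact_force"],s["tcp_pos"],abs(s["qvel"]).max())
c=capture("top");im=c["img"]
cv2.imwrite("pics/t6.png",im[:,:,::-1])
cv2.imwrite("pics/t6c.png",cv2.resize(im[90:280,245:520,::-1],None,fx=2.8,fy=2.8,interpolation=cv2.INTER_CUBIC))
D=c["range_z"];i=im.astype(int);K=c["intrinsics"]
m=(i[:,:,0]>110)&(i[:,:,1]<50)&(D>0)
v,u=np.nonzero(m);z=D[m];P=np.linalg.solve(K,np.array([u*z,v*z,z]));X=(c["R"].T@(P-c["t"][:,None])).T
q=X[(X[:,2]>80)&(X[:,0]>300)];p=((q.min(0)+q.max(0))/2)[:2]
a=np.radians(-10.97);R=np.array([[np.cos(a),-np.sin(a)],[np.sin(a),np.cos(a)]])
print(len(q),"knob H",R.T@(p-[606.84,88.2]))
d0=pickle.load(open("d0.pkl","rb"))["top"]["img"].astype(int)
df=abs(d0-i).sum(2)
for n,(r0,r1,c0,c1) in dict(stone=(65,125,345,450),case=(145,200,140,250),dog=(240,275,268,305)).items():print(n,df[r0:r1,c0:c1].mean())
E
```

```text
[ 0.22172134  1.16379665 -0.07912089] [ 495.56976215 -226.44909187  220.90171877] 0.5140759902150753
371 knob H [ 19.90271191 -74.33415358]
stone 12.921587301587302
case 10.014380165289257
dog 12.399227799227798
```

View pics/t6c.png

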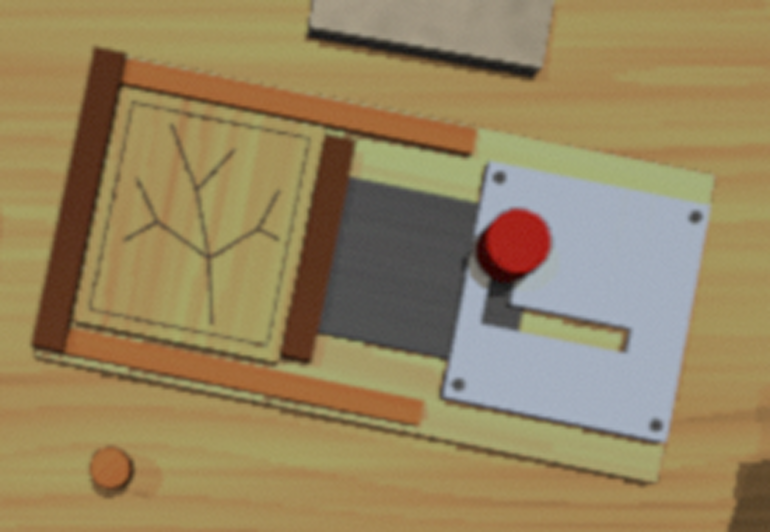

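The knob sits at holder (19.9, -74.3), so it is locked. The panel lies between the jaw and the fence, the bystanders have not moved and the arm is clear.

```bash
python3 -c "
from cell import env;print(env.sign_off())"
```

```text
the job is handed in; nothing more can be done
None
```

I pushed the knob with closed fingers from behind to the corner, until it stalled at the hard stop at about 18 N. I then went round to its -x side and pushed it to the end of the short leg, where it stalled at about 16 N. After that I backed off, lifted and handed the job in at about 12.7 s.

**Last checks:**
- **Knob:** it measured (19.9, -74.3) mm in the holder's frame, against the target of (20, -75).
- **Panel:** the top picture shows it between the jaw and the fence, with no visible gap at either. I judged this by eye and did not measure its position.
- **Bystanders:** the image around the stone, case and dog differed from the start picture only by about noise level, so none of them had visibly moved.
- **Arm:** it stood about 220 mm above the bench, away from everything, with a force reading of about 1 N.

No check failed. My holder measurements disagreed with the given dimensions by up to about 1.5 mm at the fence, which did not matter because both pushes ended at hard stops.

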